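# Find and seat the rocking bin cover

## Robot

A 6-joint arm with a two-finger parallel gripper is mounted at the origin on the work surface. World frame = base frame: x ahead of the robot, y to its left, z up, the work surface at z = 0. Lengths are in m, angles in rad, forces in N, time in s.
With the tool pointing down it reaches from about 0.4 to 0.825 m from the base axis. Payload 7 kg.
Tool frame: the origin (TCP) lies midway between the tips of the shut fingers; the grasp point (between the pads) lies 19 mm behind it; z points along the fingers, y is the direction in which the jaws open and shut (so a half turn about z gives the same grasp; the last joint's range is limited). The gripper opens to 85 mm and grips with 20 to 120 N. Pads are 22 mm wide; open, the fingers measure 114 mm over their backs; the gripper's body (76 mm by 85 mm) begins 54 mm behind the grasp point. The pads swing forward as they close: fully open they stand 13 mm farther back than shut.
Start: joints at [-0.903, 0.359, 0.012, 0, -1.224, -0.288], TCP at [0.25, -0.627, 0.231] pointing down, gripper open.
Joint ranges: [-3.07, 3.07], [-1.43, 2.12], [-1.02, 1.25], [-3.03, 1.67], [-3.05, -0], [-3.03, 3.03]. Speed limits (rad/s): [2.39, 2.39, 3.01, 3.14, 3.14, 3.14].

## Interface

Orientations are given as a unit quaternion [x, y, z, w].
In Python, from station import env gives the robot as it stands.
- The arm moves only by the tool carry_out, never from a script. Its argument "motion" is a list of rows, each an object of numbers: "wx", "wy", "wz": the turn, a rotation vector about the tool's x, y, z in rad; "x", "y", "z": the shift along the tool's x, y, z in mm; "hand": the opening in per cent of the stroke, from 0 (shut) to 100 (fully open). In form: [{"wx": .., "wy": .., "wz": .., "x": .., "y": .., "z": .., "hand": ..}, ...]. A call has 1 to 12 rows; each row is the pose to reach, as a shift and turn from the pose commanded when the call began, along the tool's axes at that moment; what a row does not reach only later rows make up. A row lasts 1/12 s, in which the tool goes at most 41.7 mm and 7.16 degrees, less where a joint would pass 70% of its speed; a pose out of reach is approached as far as the arm can. A call with a gripper value outside its range is refused whole. The fingers move at their own pace and stop on an object; the grip force is fixed at half the most. Time passes only in rows, so rows that repeat a pose let the fingers close. It gives the time, the measured TCP pose, the force and the opening at its end, in the units of the state.
- env.state(): the state, without advancing time (a new reading comes with each control period).
- env.get_image(name): name is "side" or "top"; returns a dict with "pixels" (400x640x3 uint8, blue, green, red), "range_z" (400x640 float32, m along the optical axis (not along the pixel's ray), 0 where there is no reading), "vertical_fov" (degrees; the focal length in pixels is half the picture's height over the tangent of half this angle, whatever the lens; pixels are square), "cx", "cy" (the principal point, pixels), "dist_coeffs" ([k1, k2, p1, p2, k3] as OpenCV has them; the pictures are not rectified), "camera_from_world" (4x4, takes a point from world to camera coordinates). Camera axes: x right, y up, looking along -z (the intrinsics and any distortion apply to the point x, -y, -z); pixel columns grow to the right and rows downward; lengths in m; the calibration is good to about 2 mm. A picture is of the moment at which its call begins.
- env.finish_job(): hands the job in, once; it reports no verdict.
The state is a dict: "time_s": time; "joints": joint angles; "joint_velocities": joint speeds; "tau": joint torques, N m; "ee_pos": TCP position; "tool_rot": TCP orientation; "contact_force": force on the tool from outside, world axes, zero at the start; "wrist_torque": the same for the moment, N m; "finger_gap": opening from 0.0 (shut) to 1.0 (fully open).
Only numpy, scipy, OpenCV 4.12 (cv2) and the standard library are available. Lean on these libraries where they do the work, as an engineer would, in place of code of your own. Each camera call takes 0.05 s, during which the arm holds its last target. There are 200 camera calls.

## Task

One of the four yellow covers on the purple bins is not seated and mice will get in. With a closed fingertip press lightly near an edge of the covers, one after another, until you find the one that rocks, then press that one firmly in the middle until it is fully home, and take the finger away. Go gently on the sound covers, pinch or lift nothing, and leave the other things where they are.

Things in the scene. Friction and masses are not known exactly. Their poses are not given: they have to be found in the camera images.
- cover_a_top (a point): centre of the flat top of a yellow plastic cover, one of four identical ones, 62 (its x) by 74 (its y) by 22 mm tall, with a dark 22 mm dot in the middle of the top. Axes turn with the cover: z is the normal of its top (straight up when level), y runs along the row. One cover on each purple bin; any one of the four may be the loose one, which looks just like the others and lies level until pressed
- cover_b_top (a point): same point and axes on another of the four identical covers (see cover_a_top). How any SOUND cover behaves: it sits on a springy seal, sinks straight down without tilting by about 0.7 mm per newton wherever it is pressed, and springs back. The seal is ruined if the cover is pushed down more than 7 mm (about 10 N)
- cover_c_top (a point): same point and axes on another of the four identical covers (see cover_a_top)
- cover_d_top (a point): same point and axes on another of the four identical covers (see cover_a_top). How the LOOSE cover behaves, whichever it is: a light press (1 to 4 N, about 25 mm from the middle towards either end) tips it about 0.16 rad, the pressed edge going down 4 to 5 mm before it meets a stop; it comes level again when let go
- bin_a: purple bin under the cover of the same letter, 55 by 67 mm, fixed, turned with the shelf. Origin: straight below the cover's middle, 94 mm below the cover's top at the start. Seating, whichever cover is loose: pressed near its middle with 13 to 16 N it goes down 5 mm, meets a firm stop (18 to 20 N there is fine), stays down and rocks no more
- bin_b: purple bin under the cover of the same letter, 55 by 67 mm, fixed, turned with the shelf. Origin: straight below the cover's middle, 94 mm below the cover's top at the start
- bin_c: purple bin under the cover of the same letter, 55 by 67 mm, fixed, turned with the shelf. Origin: straight below the cover's middle, 94 mm below the cover's top at the start
- bin_d: purple bin under the cover of the same letter, 55 by 67 mm, fixed, turned with the shelf. Origin: straight below the cover's middle, 94 mm below the cover's top at the start
- shelf: aluminium bin shelf standing on the table, fixed, 190 (its x) by 460 mm (its y), deck top 62 mm above the table. Cover centres in a row at x = 0, y = -150, -50, 50, 150 mm of its frame, tops 32 to 40 mm above the deck (this height differs from bin to bin and tells nothing). Origin: on the table under the middle of the row; the deck runs from x = -65 to 125 mm
- nested_bins: bystander: three nested purple open bins, 100 by 75 by 76 mm, origin under the middle, on the table
- faucet_handle: bystander: chrome faucet handle, hub 48 mm wide and 32 mm tall with an arm 80 mm long towards its -x, origin under the hub, on the table
- sprinkler_head: bystander: green plastic sprinkler head, 42 mm wide, 46 mm tall, origin under its middle, on the shelf deck behind the covers
- pipe_cap: bystander: black plastic pipe cap, 44 mm wide, 30 mm tall, origin under its middle, on the shelf deck behind the covers
- spring_clamp: bystander: steel spring clamp with orange grips, lying flat, 110 by 45 by 14 mm, its length along its x, origin near its pivot, on the shelf deck behind the covers
- screw_jar: bystander: closed amber jar, 66 mm wide, 90 mm tall, origin under its middle, on the table

How it is judged:
By the outcome, as a careful person would: the job done as asked, in the order asked, and still so for the second after the job is handed in, with the robot touching nothing.
It also fails if it takes over 48 s, if anything falls off the work surface, if the arm or the gripper's body presses on something with over 40 N, if the wrist force passes 120 N, or if a joint passes its speed limit or range.

## Working session

There is one attempt and no reset: what is moved stays moved. The work goes in short steps, Python scripts to look and compute and a tool call to move; the robot and the scene stay as the last step left them, time stands still between calls to the robot, and variables do not carry over. Pictures are saved under pics/ and viewed, about 8 in all and at most 12, crops included, and the job is handed in when it is done.

Besides the shell and the picture viewer there is one more tool, called after "Request:" as name([rows], argument=value, ...), one row to a line, values as JSON. carry_out: Moves the arm, as the interface text tells. Its arguments: {"type":"object","properties":{"motion":{"type":"array","items":{"type":"object","properties":{"wx":{"type":"number"},"wy":{"type":"number"},"wz":{"type":"number"},"x":{"type":"number"},"y":{"type":"number"},"z":{"type":"number"},"hand":{"type":"number"}}}}},"required":["motion"]}

```bash
mkdir -p pics
cat > h.py <<'E'
import numpy as np, cv2
from station import env
def K(im):
    f=200/np.tan(np.radians(im["vertical_fov"])/2)
    return np.array([[f,0,im["cx"]],[0,f,im["cy"]],[0,0,1.]])
def rays(im,px):
    u=cv2.undistortPoints(np.float64(px).reshape(-1,1,2),K(im),np.array(im["dist_coeffs"],float)).reshape(-1,2)
    d=np.c_[u[:,0],-u[:,1],-np.ones(len(u))]
    M=np.array(im["camera_from_world"]);R=M[:3,:3];t=M[:3,3]
    return -R.T@t, d@R
def onplane(im,px,z):
    o,d=rays(im,px); return o+d*((z-o[2])/d[:,2])[:,None]
def bydepth(im,px):
    o,d=rays(im,px); p=np.int32(np.round(px)).reshape(-1,2)
    return o+d*im["range_z"][p[:,1],p[:,0]][:,None]
E
python3 - <<'E'
from h import *
print(env.state())
for n in("top","side"):
    im=env.get_image(n); cv2.imwrite(f"pics/{n}0.png",im["pixels"])
    hsv=cv2.cvtColor(im["pixels"],cv2.COLOR_BGR2HSV)
    m=cv2.inRange(hsv,(20,100,80),(35,255,255))
    cs,_=cv2.findContours(m,cv2.RETR_EXTERNAL,2)
    print(n,im["vertical_fov"],im["dist_coeffs"])
    for c in cs:
        if cv2.contourArea(c)<150: continue
        r=cv2.minAreaRect(c); print(cv2.contourArea(c),r,bydepth(im,[r[0]]))
E
```

```text
{'time_s': 0.0, 'joints': array([-9.02885340e-01,  3.59380556e-01,  1.10657695e-02, -3.14682994e-04,
       -1.22409838e+00, -2.88102923e-01]), 'joint_velocities': array([-1.69609879e-03, -6.71620221e-04, -1.55039237e-03,  2.46244980e-04,
       -5.95896609e-05, -2.95443810e-04]), 'tau': array([ 4.35552720e-04, -5.83311331e+01,  2.93410492e+01,  6.93678617e+00,
       -5.95603415e-03,  5.10397911e-07]), 'ee_pos': array([ 0.25004282, -0.62646997,  0.23037717]), 'tool_rot': array([-1.88711969e-01,  9.82032137e-01,  7.85858811e-04, -2.40526661e-04]), 'contact_force': array([-0.31459947,  0.31644958,  0.75217982]), 'wrist_torque': array([-0.01149996, -0.0095984 ,  0.07899874]), 'finger_gap': 0.9989008552322441}
top 50.53541564559392 [-0.08751584  0.          0.          0.          0.        ]
393.5 ((254.67648315429688, 212.29409790039062), (19.089881896972656, 24.1877498626709), 77.47119140625) [[0.54035829 0.21580834 0.09440705]]
398.5 ((285.4294128417969, 205.6823272705078), (19.740673065185547, 23.75388526916504), 77.47119140625) [[0.55988533 0.1183415  0.10106911]]
392.0 ((316.5000
[... 1959 characters left out ...]
90625), (256.46246337890625, 11.851399421691895), 87.39744567871094) [[-0.22732155 -0.10277688 -0.0013    ]]
462.5 ((581.0548706054688, 159.506103515625), (16.785593032836914, 44.72477340698242), 6.340191841125488) [[-0.13040302 -0.5966675   0.00150178]]
466.0 ((319.70001220703125, 160.90000915527344), (21.50348663330078, 58.1859016418457), 18.43494987487793) [[ 0.67294143 -0.27710353  0.00102641]]
389.0 ((351.79705810546875, 177.75335693359375), (11.538406372070312, 92.63833618164062), 19.334808349609375) [[ 0.54062127 -0.22472731  0.00357953]]
284.0 ((553.0885620117188, 151.87376403808594), (16.719871520996094, 39.91010284423828), 13.240520477294922) [[-0.04182366 -0.60898955  0.00241784]]
```

View pics/top0.png

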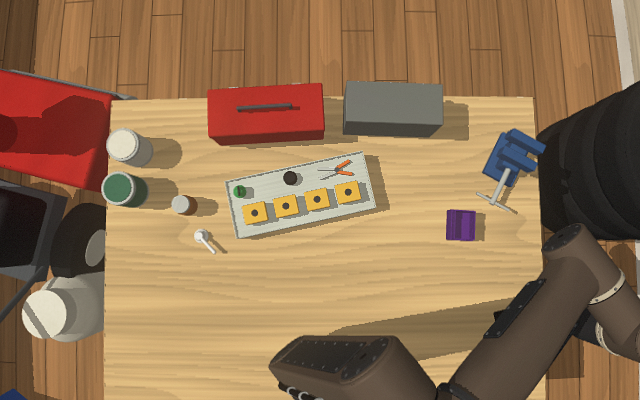

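View pics/side0.png

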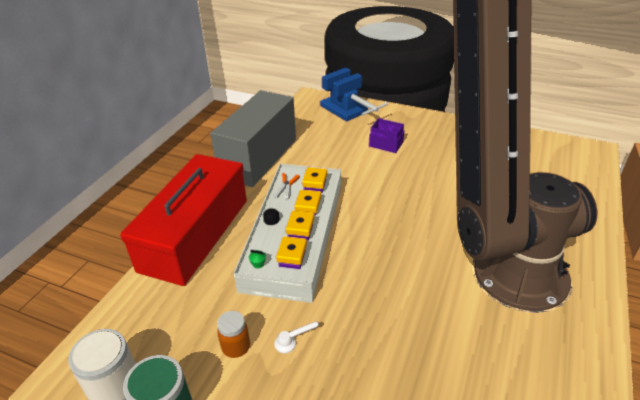

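Top view: four yellow covers with dots at about (255,212), (285,206), (317,199) and (348,192). The clamp, cap and sprinkler are behind them, and the path from the arm is free. The side view agrees. Next I fit the row and work out the moves.

```bash
cat >> h.py <<'E'
def covers():
    im=env.get_image("top"); 
    m=cv2.inRange(cv2.cvtColor(im["pixels"],cv2.COLOR_BGR2HSV),(20,100,80),(35,255,255)); P=[]
    for c in cv2.findContours(m,cv2.RETR_EXTERNAL,2)[0]:
        if cv2.contourArea(c)<250: continue
        f=np.zeros_like(m); cv2.drawContours(f,[c],-1,1,-1); f=cv2.erode(f,np.ones((5,5)))
        v,u=np.nonzero(f); w=bydepth(im,np.c_[u,v]); z=np.median(w[:,2])
        P.append(np.r_[onplane(im,[cv2.minAreaRect(c)[0]],z)[0,:2],z])
    return np.array(sorted(P,key=lambda p:p[1]))
E
python3 - <<'E'
from h import *
from scipy.spatial.transform import Rotation as R
P=covers(); print(P.round(4)); print(np.linalg.norm(np.diff(P[:,:2],axis=0),axis=1))
d=P[3]-P[0]; yaw=np.arctan2(-d[0],d[1]); c=P[:,:2].mean(0); print("yaw",yaw,c)
y=np.array([-np.sin(yaw),np.cos(yaw)])
F=np.array([np.r_[c+y*s,p[2]] for s,p in zip((-.15,-.05,.05,.15),P)]); print(F.round(4)); np.save("F.npy",F)
s=env.state(); T=R.from_quat(s["tool_rot"])
G=R.from_matrix(np.array([[-np.cos(yaw),-np.sin(yaw),0],[-np.sin(yaw),np.cos(yaw),0],[0,0,-1]]).T) 
G=R.from_matrix(np.array([[-np.cos(yaw),-y[0]*-1,0],[0,0,0],[0,0,0]])) if 0 else R.from_matrix(np.c_[[-np.cos(yaw),-np.sin(yaw),0],[*y,0],[0,0,-1]])
print("rotvec tool",(T.inv()*G).as_rotvec())
t=np.r_[F[0,:2]-.025*y,.135]; print("target",t,"shift mm",T.inv().apply(t-s["ee_pos"])*1e3)
E
```

```text
[[ 0.6018 -0.0767  0.1009]
 [ 0.5808  0.0208  0.0937]
 [ 0.56    0.1184  0.1009]
 [ 0.539   0.2147  0.1005]]
[0.09970902 0.09979127 0.09853775]
yaw 0.21209457973544033 [0.57039495 0.06930995]
[[ 0.602  -0.0773  0.1009]
 [ 0.5809  0.0204  0.0937]
 [ 0.5599  0.1182  0.1009]
 [ 0.5388  0.2159  0.1005]]
rotvec tool [ 0.00126092 -0.00024541  0.16761387]
target [ 0.60723385 -0.10176867  0.135     ] shift mm [-526.25548461  354.92516079   95.96836197]
```

Request:
carry_out([
  {"x": -526,"y": 355,"z": 0,"wz": 0.168,"hand": 0},
  {"x": -526,"y": 355,"z": 0,"wz": 0.168,"hand": 0},
  {"x": -526,"y": 355,"z": 0,"wz": 0.168,"hand": 0},
  {"x": -526,"y": 355,"z": 0,"wz": 0.168,"hand": 0},
  {"x": -526,"y": 355,"z": 0,"wz": 0.168,"hand": 0},
  {"x": -526,"y": 355,"z": 0,"wz": 0.168,"hand": 0},
  {"x": -526,"y": 355,"z": 0,"wz": 0.168,"hand": 0},
  {"x": -526,"y": 355,"z": 0,"wz": 0.168,"hand": 0},
  {"x": -526,"y": 355,"z": 0,"wz": 0.168,"hand": 0},
  {"x": -526,"y": 355,"z": 0,"wz": 0.168,"hand": 0},
  {"x": -526,"y": 355,"z": 0,"wz": 0.168,"hand": 0},
  {"x": -526,"y": 355,"z": 0,"wz": 0.168,"hand": 0},
])

```text
invalid input
```

```bash
cat > go.py <<'E'
import sys
from h import *
from scipy.spatial.transform import Rotation as R
# usage: go.py cover offset_mm z : shift to that spot in tool axes
F=np.load("F.npy"); d=F[3]-F[0]; y=d[:2]/np.linalg.norm(d[:2])
s=env.state(); T=R.from_quat(s["tool_rot"])
i=int(sys.argv[1]); t=np.r_[F[i,:2]+float(sys.argv[2])/1e3*y,float(sys.argv[3])]
G=R.from_matrix(np.c_[[-y[1],y[0],0],[*y,0],[0,0,-1]])
print(s["time_s"],s["ee_pos"],s["contact_force"],s["wrist_torque"],s["finger_gap"])
print("shift",T.inv().apply(t-s["ee_pos"])*1e3,"turn",(T.inv()*G).as_rotvec(),"top",F[i,2])
E
python3 go.py 0 -25 0.12
```

```text
0.15 [ 0.25007266 -0.62657847  0.23058862] [-0.78039582 -0.0578363  -0.8241891 ] [ 0.00419202 -0.02233191 -0.0003951 ] 0.9964372347595359
shift [-526.25756708  354.90602761  110.96834962] turn [ 0.00126092 -0.00024541  0.16761387] top 0.10089254835133965
```

Request:
carry_out([
  {"wx": 0,"wy": 0,"wz": 0.168,"x": -526,"y": 355,"z": 0,"hand": 0},
  {"wx": 0,"wy": 0,"wz": 0.168,"x": -526,"y": 355,"z": 0,"hand": 0},
  {"wx": 0,"wy": 0,"wz": 0.168,"x": -526,"y": 355,"z": 0,"hand": 0},
  {"wx": 0,"wy": 0,"wz": 0.168,"x": -526,"y": 355,"z": 0,"hand": 0},
  {"wx": 0,"wy": 0,"wz": 0.168,"x": -526,"y": 355,"z": 0,"hand": 0},
  {"wx": 0,"wy": 0,"wz": 0.168,"x": -526,"y": 355,"z": 0,"hand": 0},
  {"wx": 0,"wy": 0,"wz": 0.168,"x": -526,"y": 355,"z": 0,"hand": 0},
  {"wx": 0,"wy": 0,"wz": 0.168,"x": -526,"y": 355,"z": 0,"hand": 0},
  {"wx": 0,"wy": 0,"wz": 0.168,"x": -526,"y": 355,"z": 0,"hand": 0},
  {"wx": 0,"wy": 0,"wz": 0.168,"x": -526,"y": 355,"z": 0,"hand": 0},
  {"wx": 0,"wy": 0,"wz": 0.168,"x": -526,"y": 355,"z": 0,"hand": 0},
  {"wx": 0,"wy": 0,"wz": 0.168,"x": -526,"y": 355,"z": 0,"hand": 0},
])

```text
time_s: 1.15
ee_pos: [0.5315, -0.2123, 0.2314]
tool_rot: [-0.106, 0.994, 0.0, 0.0]
contact_force: [0.7, 0.1, -0.4]
finger_gap: -0.006
```

```bash
python3 go.py 0 -25 0.12
```

```text
1.15 [ 0.53148833 -0.21234163  0.23139759] [ 0.7060747   0.12994314 -0.38155532] [-0.08702715 -0.12153646  0.02520685] -0.005895165351217206
shift [-97.29558736  92.16164899 111.41358596] turn [ 2.10422409e-05  1.44404261e-04 -1.41622280e-04] top 0.10089254835133965
```

Request:
carry_out([
  {"wx": 0,"wy": 0,"wz": 0,"x": -35,"y": 33,"z": 10,"hand": 0},
  {"wx": 0,"wy": 0,"wz": 0,"x": -65,"y": 60,"z": 30,"hand": 0},
  {"wx": 0,"wy": 0,"wz": 0,"x": -97,"y": 92,"z": 60,"hand": 0},
  {"wx": 0,"wy": 0,"wz": 0,"x": -97,"y": 92,"z": 85,"hand": 0},
  {"wx": 0,"wy": 0,"wz": 0,"x": -97,"y": 92,"z": 105,"hand": 0},
  {"wx": 0,"wy": 0,"wz": 0,"x": -97,"y": 92,"z": 111,"hand": 0},
  {"wx": 0,"wy": 0,"wz": 0,"x": -97,"y": 92,"z": 111,"hand": 0},
  {"wx": 0,"wy": 0,"wz": 0,"x": -97,"y": 92,"z": 111,"hand": 0},
])

```text
time_s: 1.82
ee_pos: [0.6066, -0.1046, 0.1212]
tool_rot: [-0.106, 0.994, -0.0, 0.0]
contact_force: [0.7, -1.2, 1.5]
finger_gap: -0.001
```

```bash
python3 go.py 0 -25 0.104
python3 - <<'E'
from h import *
im=env.get_image("side"); cv2.imwrite("pics/s1.png",cv2.resize(im["pixels"][130:300,220:400],None,fx=4,fy=3.5))
E
```

```text
1.8167 [ 0.60659867 -0.1046081   0.12118011] [ 0.66032083 -1.19621196  1.47323192] [-0.05078141 -0.05208394 -0.06694376] -0.0011806346741103837
shift [-1.21204767  2.65220374 17.17902285] turn [-0.00055407  0.00031116 -0.00048305] top 0.10089254835133965
```

View pics/s1.png

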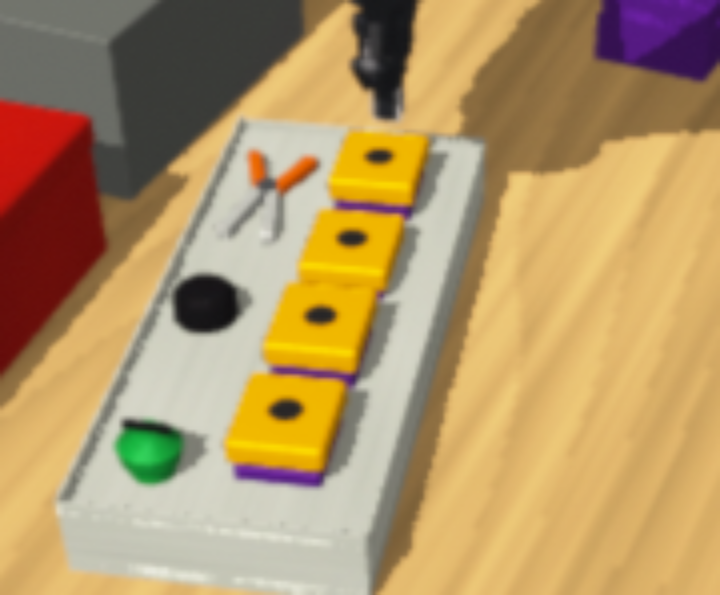

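The crop shows the fingertip (385,112 in the crop) just above the far edge of the first cover, with all covers undisturbed. I'll descend gently.

Request:
carry_out([
  {"wx": 0,"wy": 0,"wz": 0,"x": 0,"y": 2,"z": 8,"hand": 0},
  {"wx": 0,"wy": 0,"wz": 0,"x": 0,"y": 2,"z": 14,"hand": 0},
  {"wx": 0,"wy": 0,"wz": 0,"x": 0,"y": 2,"z": 16,"hand": 0},
  {"wx": 0,"wy": 0,"wz": 0,"x": 0,"y": 2,"z": 16,"hand": 0},
  {"wx": 0,"wy": 0,"wz": 0,"x": 0,"y": 2,"z": 16,"hand": 0},
])

```text
time_s: 2.28
ee_pos: [0.6059, -0.1022, 0.1044]
tool_rot: [-0.106, 0.994, -0.0, 0.0]
contact_force: [0.2, -0.2, 0.5]
finger_gap: -0.001
```

Request:
carry_out([
  {"wx": 0,"wy": 0,"wz": 0,"x": 0,"y": 0,"z": 1,"hand": 0},
  {"wx": 0,"wy": 0,"wz": 0,"x": 0,"y": 0,"z": 2,"hand": 0},
  {"wx": 0,"wy": 0,"wz": 0,"x": 0,"y": 0,"z": 2,"hand": 0},
  {"wx": 0,"wy": 0,"wz": 0,"x": 0,"y": 0,"z": 2,"hand": 0},
])

```text
time_s: 2.62
ee_pos: [0.6059, -0.102, 0.1023]
tool_rot: [-0.106, 0.994, -0.0, 0.0]
contact_force: [-0.2, 0.0, -0.4]
finger_gap: -0.004
```

Request:
carry_out([
  {"wx": 0,"wy": 0,"wz": 0,"x": 0,"y": 0,"z": 1,"hand": 0},
  {"wx": 0,"wy": 0,"wz": 0,"x": 0,"y": 0,"z": 1,"hand": 0},
  {"wx": 0,"wy": 0,"wz": 0,"x": 0,"y": 0,"z": 1,"hand": 0},
  {"wx": 0,"wy": 0,"wz": 0,"x": 0,"y": 0,"z": 1,"hand": 0},
])

```text
time_s: 2.95
ee_pos: [0.6059, -0.102, 0.1013]
tool_rot: [-0.106, 0.994, -0.0, -0.0]
contact_force: [-0.2, 0.6, 0.2]
finger_gap: 0.002
```

```bash
python3 go.py 0 -25 0.1
```

```text
2.95 [ 0.60594094 -0.10204708  0.10129927] [-0.16570471  0.58879743  0.15565145] [ 0.02940614  0.0237443  -0.00894071] 0.0016543385629379963
shift [-1.32258964e+00  3.63895753e-04  1.29922846e+00] turn [-3.04616338e-05 -3.05611436e-05 -2.40081245e-04] top 0.10089254835133965
```

Request:
carry_out([
  {"wx": 0,"wy": 0,"wz": 0,"x": 0,"y": 0,"z": 1,"hand": 0},
  {"wx": 0,"wy": 0,"wz": 0,"x": 0,"y": 0,"z": 1,"hand": 0},
  {"wx": 0,"wy": 0,"wz": 0,"x": 0,"y": 0,"z": 1,"hand": 0},
])

```text
time_s: 3.2
ee_pos: [0.606, -0.1021, 0.1004]
tool_rot: [-0.106, 0.994, -0.0, 0.0]
contact_force: [-0.9, 0.3, 2.1]
finger_gap: 0.001
```

Request:
carry_out([
  {"wx": 0,"wy": 0,"wz": 0,"x": 0,"y": 0,"z": 1,"hand": 0},
  {"wx": 0,"wy": 0,"wz": 0,"x": 0,"y": 0,"z": 1,"hand": 0},
  {"wx": 0,"wy": 0,"wz": 0,"x": 0,"y": 0,"z": 1,"hand": 0},
])

```text
time_s: 3.45
ee_pos: [0.606, -0.1021, 0.0995]
tool_rot: [-0.106, 0.994, -0.0, 0.0]
contact_force: [-0.5, 0.3, 3.0]
finger_gap: -0.001
```

Request:
carry_out([
  {"wx": 0,"wy": 0,"wz": 0,"x": 0,"y": 0,"z": 1,"hand": 0},
  {"wx": 0,"wy": 0,"wz": 0,"x": 0,"y": 0,"z": 1,"hand": 0},
  {"wx": 0,"wy": 0,"wz": 0,"x": 0,"y": 0,"z": 1,"hand": 0},
])

```text
time_s: 3.7
ee_pos: [0.606, -0.1021, 0.0985]
tool_rot: [-0.106, 0.994, -0.0, 0.0]
contact_force: [-0.8, 0.3, 3.9]
finger_gap: 0.0
```

```bash
cat > tilt.py <<'E'
from h import *
# plane tilt of every visible cover along the row, from the depth pictures
F=np.load("F.npy"); d=(F[3]-F[0])[:2]; y=d/np.linalg.norm(d); x=np.array([y[1],-y[0]])
s=env.state(); print(s["time_s"],s["ee_pos"].round(4),s["contact_force"].round(2),s["wrist_torque"].round(3))
for n in("side","top"):
    im=env.get_image(n); m=cv2.inRange(cv2.cvtColor(im["pixels"],cv2.COLOR_BGR2HSV),(18,100,60),(35,255,255))
    v,u=np.nonzero(m); w=bydepth(im,np.c_[u,v])
    for i,f in enumerate(F):
        r=w-f; a=r[:,:2]@x; b=r[:,:2]@y
        k=(abs(a)<.027)&(abs(b)<.033)&(abs(r[:,2])<.012)
        if k.sum()<30: continue
        q,*_=np.linalg.lstsq(np.c_[a,b,np.ones(len(a))][k],r[k,2],rcond=None)
        print(n,i,k.sum(),"dz/dx %.3f dz/dy %.3f z %.4f"%(q[0],q[1],f[2]+q[2]))
E
python3 tilt.py
```

```text
3.7 [ 0.606  -0.1021  0.0985] [-0.83  0.29  3.87] [ 0.083  0.357 -0.046]
side 0 230 dz/dx 0.009 dz/dy -0.008 z 0.1009
side 1 280 dz/dx 0.012 dz/dy -0.004 z 0.0965
side 2 340 dz/dx 0.015 dz/dy -0.010 z 0.1034
side 3 394 dz/dx -0.002 dz/dy -0.003 z 0.1033
top 0 64 dz/dx -0.145 dz/dy 0.039 z 0.0945
top 1 100 dz/dx 0.023 dz/dy -0.011 z 0.0936
top 3 286 dz/dx 0.005 dz/dy 0.005 z 0.1008
```

Cover 0 sinks level with no tilt, about 2.7 mm at 3.9 N, so it is sound. On to cover 1.

Request:
carry_out([
  {"wx": 0,"wy": 0,"wz": 0,"x": 0,"y": 0,"z": -12,"hand": 0},
  {"wx": 0,"wy": 0,"wz": 0,"x": 0,"y": 0,"z": -22,"hand": 0},
  {"wx": 0,"wy": 0,"wz": 0,"x": -1,"y": 30,"z": -22,"hand": 0},
  {"wx": 0,"wy": 0,"wz": 0,"x": -1,"y": 65,"z": -22,"hand": 0},
  {"wx": 0,"wy": 0,"wz": 0,"x": -1,"y": 100,"z": -22,"hand": 0},
  {"wx": 0,"wy": 0,"wz": 0,"x": -1,"y": 100,"z": -18,"hand": 0},
  {"wx": 0,"wy": 0,"wz": 0,"x": -1,"y": 100,"z": -10,"hand": 0},
  {"wx": 0,"wy": 0,"wz": 0,"x": -1,"y": 100,"z": -2,"hand": 0},
  {"wx": 0,"wy": 0,"wz": 0,"x": -1,"y": 100,"z": 2,"hand": 0},
  {"wx": 0,"wy": 0,"wz": 0,"x": -1,"y": 100,"z": 2,"hand": 0},
  {"wx": 0,"wy": 0,"wz": 0,"x": -1,"y": 100,"z": 2,"hand": 0},
  {"wx": 0,"wy": 0,"wz": 0,"x": -1,"y": 100,"z": 2,"hand": 0},
])

```text
time_s: 4.8
ee_pos: [0.586, -0.0048, 0.0962]
tool_rot: [-0.105, 0.994, -0.0, -0.0]
contact_force: [-0.3, 0.2, -0.4]
finger_gap: -0.003
```

```bash
python3 go.py 1 -25 0.092;python3 tilt.py
```

```text
4.8 [ 0.58602346 -0.00482095  0.09620869] [-0.28642067  0.17779391 -0.36960878] [0.01612103 0.03157679 0.03870521] -0.0026629639518242374
shift [-0.327036    0.76077055  4.20848681] turn [-0.00014692 -0.00028697 -0.00133377] top 0.09372875564257022
4.8 [ 0.586  -0.0048  0.0962] [-0.29  0.18 -0.37] [0.016 0.032 0.039]
side 0 126 dz/dx 0.000 dz/dy -0.021 z 0.1032
side 1 271 dz/dx 0.015 dz/dy -0.021 z 0.0967
side 2 338 dz/dx 0.002 dz/dy -0.001 z 0.1038
side 3 400 dz/dx 0.012 dz/dy -0.006 z 0.1032
top 0 194 dz/dx -0.027 dz/dy -0.018 z 0.1002
```

Request:
carry_out([
  {"wx": 0,"wy": 0,"wz": 0,"x": 0,"y": 0,"z": 2,"hand": 0},
  {"wx": 0,"wy": 0,"wz": 0,"x": 0,"y": 0,"z": 3,"hand": 0},
  {"wx": 0,"wy": 0,"wz": 0,"x": 0,"y": 0,"z": 3,"hand": 0},
  {"wx": 0,"wy": 0,"wz": 0,"x": 0,"y": 0,"z": 3,"hand": 0},
])

```text
time_s: 5.23
ee_pos: [0.5862, -0.0042, 0.0936]
tool_rot: [-0.106, 0.994, -0.0, 0.0]
contact_force: [0.4, -2.6, 1.5]
finger_gap: 0.006
```

Request:
carry_out([
  {"wx": 0,"wy": 0,"wz": 0,"x": 0,"y": 0,"z": 1,"hand": 0},
  {"wx": 0,"wy": 0,"wz": 0,"x": 0,"y": 0,"z": 1.5,"hand": 0},
  {"wx": 0,"wy": 0,"wz": 0,"x": 0,"y": 0,"z": 1.5,"hand": 0},
])

```text
time_s: 5.48
ee_pos: [0.5861, -0.0042, 0.0921]
tool_rot: [-0.106, 0.994, -0.0, 0.0]
contact_force: [0.5, -1.9, 4.0]
finger_gap: 0.001
```

```bash
python3 tilt.py
```

```text
5.4833 [ 0.5861 -0.0042  0.0921] [ 0.49 -1.93  4.02] [-0.778 -0.204  0.015]
side 0 129 dz/dx 0.022 dz/dy -0.015 z 0.1035
side 1 271 dz/dx 0.014 dz/dy -0.014 z 0.0942
side 2 338 dz/dx -0.000 dz/dy -0.011 z 0.1035
side 3 394 dz/dx 0.005 dz/dy -0.001 z 0.1035
top 0 196 dz/dx 0.034 dz/dy 0.042 z 0.1009
```

Cover 1 also sinks level (2.5 mm at 4 N), so it is sound. On to cover 2.

Request:
carry_out([
  {"wx": 0,"wy": 0,"wz": 0,"x": 0,"y": 0,"z": -15,"hand": 0},
  {"wx": 0,"wy": 0,"wz": 0,"x": 0,"y": 0,"z": -30,"hand": 0},
  {"wx": 0,"wy": 0,"wz": 0,"x": 0,"y": 30,"z": -30,"hand": 0},
  {"wx": 0,"wy": 0,"wz": 0,"x": 0,"y": 65,"z": -30,"hand": 0},
  {"wx": 0,"wy": 0,"wz": 0,"x": 0,"y": 100,"z": -30,"hand": 0},
  {"wx": 0,"wy": 0,"wz": 0,"x": 0,"y": 100,"z": -26,"hand": 0},
  {"wx": 0,"wy": 0,"wz": 0,"x": 0,"y": 100,"z": -18,"hand": 0},
  {"wx": 0,"wy": 0,"wz": 0,"x": 0,"y": 100,"z": -13,"hand": 0},
  {"wx": 0,"wy": 0,"wz": 0,"x": 0,"y": 100,"z": -11,"hand": 0},
  {"wx": 0,"wy": 0,"wz": 0,"x": 0,"y": 100,"z": -11,"hand": 0},
  {"wx": 0,"wy": 0,"wz": 0,"x": 0,"y": 100,"z": -11,"hand": 0},
  {"wx": 0,"wy": 0,"wz": 0,"x": 0,"y": 100,"z": -11,"hand": 0},
])

```text
time_s: 6.58
ee_pos: [0.5651, 0.093, 0.1028]
tool_rot: [-0.105, 0.994, -0.0, -0.0]
contact_force: [-0.6, 0.3, -0.0]
finger_gap: 0.001
```

Request:
carry_out([
  {"wx": 0,"wy": 0,"wz": 0,"x": 0,"y": 0,"z": 1.5,"hand": 0},
  {"wx": 0,"wy": 0,"wz": 0,"x": 0,"y": 0,"z": 2.5,"hand": 0},
  {"wx": 0,"wy": 0,"wz": 0,"x": 0,"y": 0,"z": 2.5,"hand": 0},
  {"wx": 0,"wy": 0,"wz": 0,"x": 0,"y": 0,"z": 2.5,"hand": 0},
])

```text
time_s: 6.92
ee_pos: [0.5651, 0.0935, 0.1006]
tool_rot: [-0.106, 0.994, -0.0, 0.0]
contact_force: [0.7, -2.0, 1.8]
finger_gap: 0.007
```

```bash
python3 go.py 2 -25 0.098;python3 tilt.py
```

```text
6.9167 [0.56511089 0.09352515 0.10055658] [ 0.68139568 -1.97998575  1.81654764] [-0.43489006 -0.21457392  0.00796314] 0.00693547919090358
shift [-0.06688635  0.215557    2.55657659] turn [-0.00018189  0.00047748 -0.00026718] top 0.10086079820424088
6.9167 [0.5651 0.0935 0.1006] [ 0.68 -1.98  1.82] [-0.435 -0.215  0.008]
side 0 145 dz/dx 0.010 dz/dy -0.018 z 0.1032
side 1 151 dz/dx 0.018 dz/dy -0.016 z 0.0968
side 2 313 dz/dx 0.010 dz/dy -0.002 z 0.1026
side 3 397 dz/dx 0.007 dz/dy -0.010 z 0.1031
top 0 328 dz/dx -0.008 dz/dy -0.012 z 0.1001
top 1 265 dz/dx 0.004 dz/dy 0.005 z 0.0940
```

Request:
carry_out([
  {"wx": 0,"wy": 0,"wz": 0,"x": 0,"y": 0,"z": 1,"hand": 0},
  {"wx": 0,"wy": 0,"wz": 0,"x": 0,"y": 0,"z": 1.5,"hand": 0},
  {"wx": 0,"wy": 0,"wz": 0,"x": 0,"y": 0,"z": 1.5,"hand": 0},
])

```text
time_s: 7.27
ee_pos: [0.5651, 0.0936, 0.099]
tool_rot: [-0.106, 0.994, -0.0, 0.0]
contact_force: [0.6, -1.8, 4.1]
finger_gap: -0.004
```

```bash
python3 tilt.py
```

```text
7.2667 [0.5651 0.0936 0.099 ] [ 0.62 -1.8   4.13] [-0.719 -0.17  -0.01 ]
side 0 144 dz/dx -0.028 dz/dy -0.009 z 0.1027
side 1 149 dz/dx -0.004 dz/dy -0.012 z 0.0967
side 2 316 dz/dx 0.005 dz/dy 0.004 z 0.1010
side 3 395 dz/dx 0.010 dz/dy -0.002 z 0.1032
top 0 325 dz/dx -0.007 dz/dy -0.004 z 0.1003
top 1 268 dz/dx 0.019 dz/dy -0.008 z 0.0933
```

Cover 2 is sound as well: level, sunk about 2.5 mm at 4 N. I'll confirm on cover 3.

Request:
carry_out([
  {"wx": 0,"wy": 0,"wz": 0,"x": 0,"y": 0,"z": -12,"hand": 0},
  {"wx": 0,"wy": 0,"wz": 0,"x": 0,"y": 0,"z": -22,"hand": 0},
  {"wx": 0,"wy": 0,"wz": 0,"x": 0,"y": 30,"z": -22,"hand": 0},
  {"wx": 0,"wy": 0,"wz": 0,"x": 0,"y": 65,"z": -22,"hand": 0},
  {"wx": 0,"wy": 0,"wz": 0,"x": 0,"y": 100,"z": -22,"hand": 0},
  {"wx": 0,"wy": 0,"wz": 0,"x": 0,"y": 100,"z": -18,"hand": 0},
  {"wx": 0,"wy": 0,"wz": 0,"x": 0,"y": 100,"z": -10,"hand": 0},
  {"wx": 0,"wy": 0,"wz": 0,"x": 0,"y": 100,"z": -6,"hand": 0},
  {"wx": 0,"wy": 0,"wz": 0,"x": 0,"y": 100,"z": -4,"hand": 0},
  {"wx": 0,"wy": 0,"wz": 0,"x": 0,"y": 100,"z": -4,"hand": 0},
  {"wx": 0,"wy": 0,"wz": 0,"x": 0,"y": 100,"z": -4,"hand": 0},
  {"wx": 0,"wy": 0,"wz": 0,"x": 0,"y": 100,"z": -4,"hand": 0},
])

```text
time_s: 8.37
ee_pos: [0.5441, 0.1908, 0.1029]
tool_rot: [-0.105, 0.994, -0.0, 0.0]
contact_force: [0.1, 0.8, -0.2]
finger_gap: -0.0
```

Request:
carry_out([
  {"wx": 0,"wy": 0,"wz": 0,"x": 0,"y": 0,"z": 1.5,"hand": 0},
  {"wx": 0,"wy": 0,"wz": 0,"x": 0,"y": 0,"z": 2.5,"hand": 0},
  {"wx": 0,"wy": 0,"wz": 0,"x": 0,"y": 0,"z": 3.5,"hand": 0},
  {"wx": 0,"wy": 0,"wz": 0,"x": 0,"y": 0,"z": 3.5,"hand": 0},
  {"wx": 0,"wy": 0,"wz": 0,"x": 0,"y": 0,"z": 3.5,"hand": 0},
])

```text
time_s: 8.78
ee_pos: [0.5439, 0.1914, 0.0993]
tool_rot: [-0.106, 0.994, -0.0, 0.0]
contact_force: [-0.4, -1.2, 0.9]
finger_gap: 0.003
```

```bash
python3 go.py 3 -25 0.098;python3 tilt.py
```

```text
8.7833 [0.54390051 0.191352   0.09934838] [-0.38026807 -1.18745595  0.86225118] [-0.28172244 -0.14749577  0.01405663] 0.0031250775665385487
shift [-0.20983976  0.11562464  1.34837365] turn [-1.50350184e-04  4.97699728e-05 -2.64259114e-04] top 0.1005358826465792
8.7833 [0.5439 0.1914 0.0993] [-0.38 -1.19  0.86] [-0.282 -0.147  0.014]
side 1 45 dz/dx -0.066 dz/dy -0.205 z 0.0998
side 2 182 dz/dx 0.039 dz/dy -0.015 z 0.1037
side 3 328 dz/dx 0.002 dz/dy 0.095 z 0.1032
top 0 325 dz/dx 0.002 dz/dy 0.011 z 0.1005
top 1 324 dz/dx 0.006 dz/dy -0.001 z 0.0938
top 2 290 dz/dx 0.001 dz/dy -0.015 z 0.1007
```

Cover 3 rocks: tilt 0.095 rad at under 1 N, middle unchanged. I'll lift, move to its middle and press.

Request:
carry_out([
  {"wx": 0,"wy": 0,"wz": 0,"x": 0,"y": 0,"z": -6,"hand": 0},
  {"wx": 0,"wy": 0,"wz": 0,"x": 0,"y": 0,"z": -14,"hand": 0},
  {"wx": 0,"wy": 0,"wz": 0,"x": 0,"y": 12,"z": -14,"hand": 0},
  {"wx": 0,"wy": 0,"wz": 0,"x": 0,"y": 25,"z": -14,"hand": 0},
  {"wx": 0,"wy": 0,"wz": 0,"x": 0,"y": 25,"z": -14,"hand": 0},
  {"wx": 0,"wy": 0,"wz": 0,"x": 0,"y": 25,"z": -8,"hand": 0},
  {"wx": 0,"wy": 0,"wz": 0,"x": 0,"y": 25,"z": -4,"hand": 0},
  {"wx": 0,"wy": 0,"wz": 0,"x": 0,"y": 25,"z": -4,"hand": 0},
  {"wx": 0,"wy": 0,"wz": 0,"x": 0,"y": 25,"z": -4,"hand": 0},
])

```text
time_s: 9.63
ee_pos: [0.5382, 0.2155, 0.1026]
tool_rot: [-0.106, 0.994, -0.0, -0.001]
contact_force: [-0.6, 0.4, 0.1]
finger_gap: -0.0
```

```bash
python3 go.py 3 0 0.0955;python3 tilt.py
```

```text
9.6333 [0.5381816  0.21550972 0.10257107] [-0.59345511  0.42479028  0.09208208] [ 0.0317268  -0.0430678  -0.01482706] -0.0003066702117105802
shift [-0.72464603  0.30025332  7.06989556] turn [-0.00069187 -0.00133836 -0.00037769] top 0.1005358826465792
9.6333 [0.5382 0.2155 0.1026] [-0.59  0.42  0.09] [ 0.032 -0.043 -0.015]
side 2 195 dz/dx 0.029 dz/dy 0.011 z 0.1038
side 3 301 dz/dx -0.001 dz/dy -0.006 z 0.1031
top 0 327 dz/dx 0.001 dz/dy -0.015 z 0.1005
top 1 325 dz/dx 0.007 dz/dy -0.013 z 0.0938
top 2 334 dz/dx -0.007 dz/dy 0.000 z 0.1006
top 3 54 dz/dx -0.023 dz/dy -0.038 z 0.0988
```

Request:
carry_out([
  {"wx": 0,"wy": 0,"wz": 0,"x": 0,"y": 0,"z": 1,"hand": 0},
  {"wx": 0,"wy": 0,"wz": 0,"x": 0,"y": 0,"z": 2,"hand": 0},
  {"wx": 0,"wy": 0,"wz": 0,"x": 0,"y": 0,"z": 3,"hand": 0},
  {"wx": 0,"wy": 0,"wz": 0,"x": 0,"y": 0,"z": 3,"hand": 0},
])

```text
time_s: 10.07
ee_pos: [0.5388, 0.2158, 0.1012]
tool_rot: [-0.106, 0.994, 0.0, 0.0]
contact_force: [-2.1, -0.7, 5.5]
finger_gap: -0.001
```

Request:
carry_out([
  {"wx": 0,"wy": 0,"wz": 0,"x": 0,"y": 0,"z": 1,"hand": 0},
  {"wx": 0,"wy": 0,"wz": 0,"x": 0,"y": 0,"z": 2,"hand": 0},
  {"wx": 0,"wy": 0,"wz": 0,"x": 0,"y": 0,"z": 2,"hand": 0},
])

```text
time_s: 10.32
ee_pos: [0.5388, 0.2158, 0.0997]
tool_rot: [-0.106, 0.994, 0.0, 0.001]
contact_force: [-4.2, -2.2, 10.2]
finger_gap: -0.001
```

Request:
carry_out([
  {"wx": 0,"wy": 0,"wz": 0,"x": 0,"y": 0,"z": 1,"hand": 0},
  {"wx": 0,"wy": 0,"wz": 0,"x": 0,"y": 0,"z": 1,"hand": 0},
  {"wx": 0,"wy": 0,"wz": 0,"x": 0,"y": 0,"z": 1,"hand": 0},
])

```text
time_s: 10.57
ee_pos: [0.5389, 0.2159, 0.0988]
tool_rot: [-0.106, 0.994, 0.0, 0.001]
contact_force: [-4.1, -0.6, 11.1]
finger_gap: 0.001
```

Request:
carry_out([
  {"wx": 0,"wy": 0,"wz": 0,"x": 0,"y": 0,"z": 1,"hand": 0},
  {"wx": 0,"wy": 0,"wz": 0,"x": 0,"y": 0,"z": 1,"hand": 0},
  {"wx": 0,"wy": 0,"wz": 0,"x": 0,"y": 0,"z": 1,"hand": 0},
])

```text
time_s: 10.82
ee_pos: [0.5388, 0.2158, 0.0977]
tool_rot: [-0.106, 0.994, 0.0, 0.001]
contact_force: [-3.7, -1.1, 11.7]
finger_gap: 0.003
```

Request:
carry_out([
  {"wx": 0,"wy": 0,"wz": 0,"x": 0,"y": 0,"z": 1,"hand": 0},
  {"wx": 0,"wy": 0,"wz": 0,"x": 0,"y": 0,"z": 1,"hand": 0},
  {"wx": 0,"wy": 0,"wz": 0,"x": 0,"y": 0,"z": 1,"hand": 0},
])

```text
time_s: 11.07
ee_pos: [0.5389, 0.2159, 0.0968]
tool_rot: [-0.106, 0.994, 0.0, 0.001]
contact_force: [-3.8, -2.3, 11.1]
finger_gap: 0.002
```

```bash
python3 tilt.py
```

```text
11.0667 [0.5389 0.2159 0.0968] [-3.77 -2.33 11.06] [-0.412  1.565  0.041]
side 2 188 dz/dx -0.005 dz/dy -0.016 z 0.1034
side 3 308 dz/dx 0.018 dz/dy -0.005 z 0.0987
top 0 329 dz/dx 0.018 dz/dy 0.001 z 0.1002
top 1 328 dz/dx -0.001 dz/dy -0.006 z 0.0937
top 2 329 dz/dx -0.004 dz/dy 0.003 z 0.1008
top 3 52 dz/dx -0.032 dz/dy -0.043 z 0.0948
```

Request:
carry_out([
  {"wx": 0,"wy": 0,"wz": 0,"x": 0,"y": 0,"z": 1,"hand": 0},
  {"wx": 0,"wy": 0,"wz": 0,"x": 0,"y": 0,"z": 1,"hand": 0},
  {"wx": 0,"wy": 0,"wz": 0,"x": 0,"y": 0,"z": 1,"hand": 0},
])

```text
time_s: 11.42
ee_pos: [0.5389, 0.2159, 0.0961]
tool_rot: [-0.106, 0.994, 0.0, 0.001]
contact_force: [-5.2, -1.3, 15.2]
finger_gap: 0.004
```

Request:
carry_out([
  {"wx": 0,"wy": 0,"wz": 0,"x": 0,"y": 0,"z": 0.5,"hand": 0},
  {"wx": 0,"wy": 0,"wz": 0,"x": 0,"y": 0,"z": 0.5,"hand": 0},
  {"wx": 0,"wy": 0,"wz": 0,"x": 0,"y": 0,"z": 0.5,"hand": 0},
])

```text
time_s: 11.67
ee_pos: [0.5389, 0.2159, 0.0961]
tool_rot: [-0.106, 0.994, 0.0, 0.001]
contact_force: [-7.2, -2.5, 17.0]
finger_gap: -0.001
```

It has met the stop (0.0961, no further travel). I'll add a bit more force, hold, then lift off.

Request:
carry_out([
  {"wx": 0,"wy": 0,"wz": 0,"x": 0,"y": 0,"z": 0.4,"hand": 0},
  {"wx": 0,"wy": 0,"wz": 0,"x": 0,"y": 0,"z": 0.4,"hand": 0},
  {"wx": 0,"wy": 0,"wz": 0,"x": 0,"y": 0,"z": 0.4,"hand": 0},
  {"wx": 0,"wy": 0,"wz": 0,"x": 0,"y": 0,"z": 0.4,"hand": 0},
])

```text
time_s: 12.0
ee_pos: [0.5389, 0.2159, 0.096]
tool_rot: [-0.106, 0.994, 0.0, 0.001]
contact_force: [-7.7, -1.6, 21.7]
finger_gap: 0.0
```

Request:
carry_out([
  {"wx": 0,"wy": 0,"wz": 0,"x": 0,"y": 0,"z": -3,"hand": 0},
  {"wx": 0,"wy": 0,"wz": 0,"x": 0,"y": 0,"z": -12,"hand": 0},
  {"wx": 0,"wy": 0,"wz": 0,"x": 0,"y": 0,"z": -22,"hand": 0},
  {"wx": 0,"wy": 0,"wz": 0,"x": 0,"y": 0,"z": -22,"hand": 0},
  {"wx": 0,"wy": 0,"wz": 0,"x": 0,"y": 0,"z": -22,"hand": 0},
])

```text
time_s: 12.42
ee_pos: [0.539, 0.2162, 0.1162]
tool_rot: [-0.106, 0.994, 0.0, 0.001]
contact_force: [-0.3, -0.2, -0.5]
finger_gap: -0.002
```

```bash
python3 go.py 3 -25 0.0980; python3 tilt.py
```

```text
12.4167 [0.53904808 0.2162428  0.11622501] [-0.25296333 -0.24238748 -0.52838645] [ 0.00797046 -0.00538994 -0.0490104 ] -0.002205025930296353
shift [  0.30554174 -25.2540269   18.20409591] turn [ 0.0008107   0.00151619 -0.00032304] top 0.1005358826465792
12.4167 [0.539  0.2162 0.1162] [-0.25 -0.24 -0.53] [ 0.008 -0.005 -0.049]
side 1 49 dz/dx -0.086 dz/dy -0.136 z 0.0980
side 2 221 dz/dx 0.012 dz/dy -0.005 z 0.1036
side 3 345 dz/dx 0.004 dz/dy -0.013 z 0.0982
top 0 327 dz/dx 0.020 dz/dy -0.004 z 0.1002
top 1 327 dz/dx 0.009 dz/dy 0.005 z 0.0937
top 2 328 dz/dx 0.014 dz/dy -0.004 z 0.1009
top 3 66 dz/dx 0.025 dz/dy -0.009 z 0.0951
```

It stayed down 5 mm and is level. Now I retreat and take a final look.

Request:
carry_out([
  {"wx": 0,"wy": 0,"wz": 0,"x": 0,"y": 0,"z": -30,"hand": 0},
  {"wx": 0,"wy": 0,"wz": 0,"x": 0,"y": 0,"z": -65,"hand": 0},
  {"wx": 0,"wy": 0,"wz": 0,"x": 20,"y": -10,"z": -100,"hand": 0},
  {"wx": 0,"wy": 0,"wz": 0,"x": 50,"y": -20,"z": -120,"hand": 0},
  {"wx": 0,"wy": 0,"wz": 0,"x": 80,"y": -30,"z": -120,"hand": 0},
  {"wx": 0,"wy": 0,"wz": 0,"x": 80,"y": -30,"z": -120,"hand": 0},
  {"wx": 0,"wy": 0,"wz": 0,"x": 80,"y": -30,"z": -120,"hand": 0},
  {"wx": 0,"wy": 0,"wz": 0,"x": 80,"y": -30,"z": -120,"hand": 0},
])

```text
time_s: 13.18
ee_pos: [0.4667, 0.1698, 0.2353]
tool_rot: [-0.106, 0.994, 0.0, 0.0]
contact_force: [0.8, 0.7, -0.3]
finger_gap: 0.003
```

```bash
python3 tilt.py
python3 - <<'E'
from h import *
im=env.get_image("side"); cv2.imwrite("pics/s2.png",im["pixels"])
E
```

```text
13.1833 [0.4667 0.1698 0.2353] [ 0.82  0.71 -0.26] [ 0.039 -0.084 -0.013]
side 0 122 dz/dx -0.052 dz/dy -0.047 z 0.1042
side 1 279 dz/dx -0.001 dz/dy -0.015 z 0.0966
side 2 337 dz/dx 0.002 dz/dy -0.005 z 0.1035
side 3 386 dz/dx -0.006 dz/dy -0.001 z 0.0982
top 0 329 dz/dx 0.006 dz/dy -0.002 z 0.1003
top 1 327 dz/dx -0.004 dz/dy -0.006 z 0.0936
top 2 329 dz/dx -0.010 dz/dy 0.005 z 0.1009
top 3 179 dz/dx 0.006 dz/dy 0.019 z 0.0955
```

View pics/s2.png

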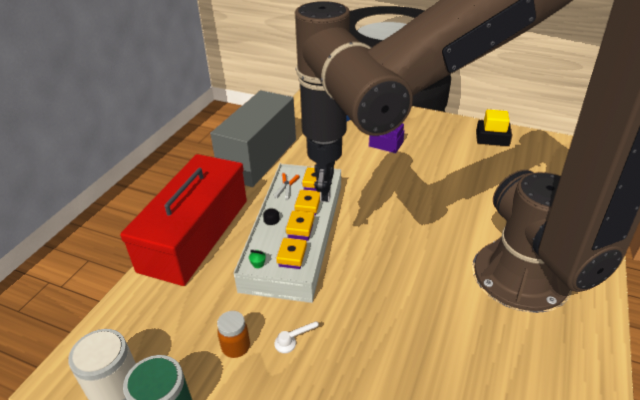

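The view shows the gripper clear of everything (fingers near (322,185), well above the table). The covers and bystanders are where they were, and the near cover at (291,250) sits lower.

```bash
python3 -c "
from station import env
print(env.finish_job())"
```

```text
the job is handed in; nothing more can be done
None
```

The loose cover was the one at the robot's left (+y) end of the row, and it is now pressed home. The job was handed in after about 13 s on the robot's clock.

- **Sound covers:** I pressed the other three near an edge, one after another, with about 4 N each. They sank level by about 2.5 mm and came back to their starting height.
- **Loose cover:** It tipped about 0.095 rad under roughly 1 N. I pressed its middle until it met the stop about 5 mm down. The last force reading there was 21.7 N, slightly above the 18 to 20 N you called fine; single readings carry about 1 N of noise.
- **Last checks:** With the finger away, the cover is still about 5 mm lower and level (0.0955 m against 0.1005 m at the start). The other three tops are unchanged in the top camera. In the side camera the far-end cover's reading is off, because the gripper partly hid it. The bystanders look unmoved in the last picture, and the robot touches nothing.
- **Not checked:** I did not press the seated cover's edge again to prove that it no longer rocks.

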